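# Pack the paint caddy for the wagon

### The arm

A 7-joint arm with a two-finger parallel gripper is mounted at the origin on the work surface. World frame = base frame: x ahead of the robot, y to its left, z up, the work surface at z = 0. Lengths are in m, angles in rad, forces in N, time in s.
With the tool pointing down it reaches from about 0.4 to 0.9 m from the base axis. Payload 5.6 kg.
Tool frame: the origin (TCP) lies at the very end of the fingers, on their centre line; the grasp point (between the pads) lies r.pinch_z behind it (r.pinch_z is the distance from the TCP to the grasp point, in m); z points along the fingers, y is the line along which they close (so a half turn about z gives the same grasp; the last joint's range is limited). The gripper opens to 92 mm and grips with 3 to 60 N. Pads are 20 mm wide; open, the fingers measure 128 mm over their backs; the gripper's body (75 mm by 189 mm) begins 69 mm behind the grasp point.
Start: joints at [-0.043, 0.468, -0.012, 1.603, 0.006, 1.071, -0.056], TCP at [0.65, -0, 0.215] pointing down, gripper open.
Joint ranges: [-2.53, 2.53], [-0.31, 2.02], [-1.57, 1.55], [0.28, 2.44], [-1.29, 4.43], [0.15, 1.84], [-2.92, 2.92]. Speed limits (rad/s): [2.57, 2.57, 3.14, 3.14, 3.14, 3.14, 3.14].

### API

Orientations are given as a unit quaternion [x, y, z, w].
In Python, from workcell import r gives the robot as it stands.
- The arm moves only by the tool apply_moves, never from a script. Its argument "increments" is a list of rows, each a list of 3 entries, a list of its own where there are three numbers: the opening, from 0 (shut) to 1 (fully open), then the shift along the tool's x, y, z in m, then the turn about the tool's z in rad. A call has 1 to 20 rows; each row is the pose to reach, as a shift and turn from the pose commanded when the call began, along the tool's axes at that moment; what a row does not reach only later rows make up. A row lasts 1/8 s, in which the tool goes at most 62.5 mm and 10.7 degrees, less where a joint would pass 70% of its speed; a pose out of reach is approached as far as the arm can. A call with a gripper value outside its range is refused whole. The fingers move at their own pace and stop on an object; "newtons" is the grip in N (left out, the last holds). Time passes only in rows, so rows that repeat a pose let the fingers close. It gives the time, the measured TCP pose, the force, the opening and the grip force at its end, in the units of the state.
- r.get_obs(): the state, without advancing time (a new reading comes with each control period).
- r.get_image(name): name is "scene" or "side" or "wrist"; returns a dict with "pixels" (420x560x3 uint8, red, green, blue), "camera_matrix" (3x3 intrinsics, pixels), "R" (3x3) and "t" (3): a world point X has camera coordinates R X + t; the wrist camera has in their place "T_tool_cam" (4x4, takes a point from camera to tool coordinates, whose origin is the TCP and whose axes are the flange's). Camera axes: x right, y down, z forward; pixel columns grow to the right and rows downward; lengths in m; the calibration is good to about 2 mm. The wrist camera is an equidistant fisheye: a pixel r from the principal point sees the ray r / f radians off the axis. A picture is of the moment at which its call begins: read the wrist's pose just before it. There is no depth.
- r.job_done(): hands the job in; it is judged then, once.
Trained networks look in the newest picture that a camera, given by its name, has taken for a name from the list of things; names that differ only in an ending like _2 or _b are one class to them, and where a whole thing is asked for, a point or a joint stands for the part that bears it (a point fixed in the world has none). Each returns a list of dicts, best first, with "p" (0 to 1); they miss things now and then, are a little off and sometimes report something else, mostly with a low value. They report only what shows in the picture. A call takes as long as a camera call. They do not tell look-alikes from the thing itself.
- r.trace(target, camera): "pixels" (420x560 bool, what is visible of it) and "extent" ([centre column, centre row, width, height] in pixels, round what is visible of it).
The state is a dict: "time": time; "qpos": joint angles; "dq": joint speeds; "effort": joint torques, N m; "tool_pos": TCP position; "tool_rot": TCP orientation; "wrist_force": force on the tool from outside, world axes, zero at the start; "wrist_torque": the same for the moment, N m; "opening": finger opening in m; "finger_force": force on a finger pad.
Only numpy, scipy, OpenCV 4.12 (cv2) and the standard library are available. Lean on these libraries where they do the work, as an engineer would, in place of code of your own. Each camera call takes 0.05 s, during which the arm holds its last target. There are 200 camera calls.

### The job

Pack the paint caddy: stand each of the four full, lidded paint jars (red, yellow, blue, white) upright on the floor of the caddy cup marked with its own colour, and let go of them. The jars are full, so never tip one over on the way. Leave the used-up red jar without a lid and the blue glue bottle with the yellow spout standing just where they are.

Things in the scene. Friction and masses are not known exactly. Their poses are not given: they have to be found in the camera images.
- jar_red: loose full paint jar of the red paint, closed: red body with a white paper band round it and a ribbed red screw lid, solid red seen from above. Stands upright on the bench. 60 mm tall; body 34 mm across, lid 36 mm across from 44 mm up to 60 mm above the underside (a slightly narrower neck, 28 mm, at 40 to 44 mm). About 70 g. Origin: centre of the underside, z axis up along the jar.
- jar_yellow: loose full paint jar of the yellow paint, closed: yellow body with a white paper band round it and a ribbed yellow screw lid, solid yellow seen from above. Stands upright on the bench. 60 mm tall; body 34 mm across, lid 36 mm across from 44 mm up to 60 mm above the underside (a slightly narrower neck, 28 mm, at 40 to 44 mm). About 70 g. Origin: centre of the underside, z axis up along the jar.
- jar_blue: loose full paint jar of the blue paint, closed: blue body with a white paper band round it and a ribbed blue screw lid, solid blue seen from above. Stands upright on the bench. 60 mm tall; body 34 mm across, lid 36 mm across from 44 mm up to 60 mm above the underside (a slightly narrower neck, 28 mm, at 40 to 44 mm). About 70 g. Origin: centre of the underside, z axis up along the jar.
- jar_white: loose full paint jar of the white paint, closed: white body with a white paper band round it and a ribbed white screw lid, solid white seen from above. Stands upright on the bench. 60 mm tall; body 34 mm across, lid 36 mm across from 44 mm up to 60 mm above the underside (a slightly narrower neck, 28 mm, at 40 to 44 mm). About 70 g. Origin: centre of the underside, z axis up along the jar.
- empty_jar: look-alike, not to be moved: used-up red paint jar WITHOUT a lid, open at the top and hollow with a grey bottom, red body with a white paper band, 34 mm across, 46 mm tall. Loose, stands upright. Origin: centre of the underside, z axis up.
- glue: look-alike, not to be moved: blue glue bottle with a pointed YELLOW spout, white paper band; body 30 mm across, 74 mm tall to the tip of the spout. Loose, stands upright. Origin: centre of the underside, z axis up.
- cup_red: red cup: square black open cup with red swatch on its floor and red strips on its rim. Fixed. 68 x 68 mm outside, 60 inside, 20 high. Origin: centre of underside, 6 mm above the bench; z up, x, y along its sides; a jar in it stands 4 mm above the origin. Four cups 2 x 2, 70 mm apart, any order, in a ply tray 156 mm square, 28 mm high at most, 16 mm finger ledges on two sides.
- cup_yellow: yellow cup: square black open cup with yellow swatch on its floor and yellow strips on its rim. Fixed. 68 x 68 mm outside, 60 inside, 20 high. Origin: centre of underside, 6 mm above the bench; z up, x, y along its sides; a jar in it stands 4 mm above the origin. Four cups 2 x 2, 70 mm apart, any order, in a ply tray 156 mm square, 28 mm high at most, 16 mm finger ledges on two sides.
- cup_blue: blue cup: square black open cup with blue swatch on its floor and blue strips on its rim. Fixed. 68 x 68 mm outside, 60 inside, 20 high. Origin: centre of underside, 6 mm above the bench; z up, x, y along its sides; a jar in it stands 4 mm above the origin. Four cups 2 x 2, 70 mm apart, any order, in a ply tray 156 mm square, 28 mm high at most, 16 mm finger ledges on two sides.
- cup_white: white cup: square black open cup with white swatch on its floor and white strips on its rim. Fixed. 68 x 68 mm outside, 60 inside, 20 high. Origin: centre of underside, 6 mm above the bench; z up, x, y along its sides; a jar in it stands 4 mm above the origin. Four cups 2 x 2, 70 mm apart, any order, in a ply tray 156 mm square, 28 mm high at most, 16 mm finger ledges on two sides.
Things that resemble listed ones, but are neither listed nor needed, are in the scene too. What is shaped like the jar_red but purple or turquoise is not meant.

How it is judged:
By the outcome, as a careful person would: the job done as asked, in the order asked, and still so for the second after the job is handed in, with the robot touching nothing.
It also fails if it takes over 120 s, if anything falls off the work surface, if the arm or the gripper's body presses on something with over 40 N, if the wrist force passes 120 N, or if a joint passes its speed limit or range.

## Working session

There is one attempt and no reset: what is moved stays moved. The work goes in short steps, Python scripts to look and compute and a tool call to move; the robot and the scene stay as the last step left them, time stands still between calls to the robot, and variables do not carry over. Pictures are saved under pics/ and viewed, at most 14 in all, crops included, and the job is handed in when it is done.

Besides the shell and the picture viewer there is one more tool, called after "Emit:" as name([rows], argument=value, ...), one row to a line, values as JSON. apply_moves: Moves the arm, as the interface text tells. Its arguments: {"type":"object","properties":{"increments":{"type":"array","items":{"type":"array"}},"newtons":{"type":"number"}},"required":["increments"]}

```bash
mkdir -p pics; ls
python3 - <<'E'
from workcell import r
import cv2,numpy as np
o=r.get_obs();print(o,r.pinch_z)
for n in["scene","side","wrist"]:
    im=r.get_image(n);cv2.imwrite(f"pics/{n}0.png",im["pixels"][:,:,::-1])
    print(n,{k:np.round(v,4).tolist() for k,v in im.items() if k!="pixels"})
E
```

```text
pics
{'time': 0.0, 'qpos': array([-0.04297839,  0.46838984, -0.01159744,  1.60361074,  0.0059922 ,
        1.07143463, -0.05629644]), 'dq': array([ 8.86084202e-04, -3.59646364e-04,  3.86843934e-04,  6.38700526e-04,
        1.60564974e-04, -8.55952612e-05,  4.27035280e-04]), 'effort': array([-3.39112758e-04, -5.20573139e+01, -1.31628491e-02, -2.43752271e+01,
       -5.67366311e-02,  1.73054746e-02,  1.50106093e-04]), 'tool_pos': array([ 6.49407552e-01, -8.61013801e-05,  2.13637488e-01]), 'tool_rot': array([ 7.07138537e-01,  7.07074446e-01, -6.80695896e-04, -5.94911947e-04]), 'wrist_force': array([-0.27412064, -0.18665237,  0.68612577]), 'wrist_torque': array([-0.01216313, -0.02666511,  0.01602521]), 'finger_force': 0.0, 'opening': 0.09199525767325449} 0.0187
scene {'camera_matrix': [[507.0571, 0.0, 279.9601], [0.0, 507.0571, 213.2542], [0.0, 0.0, 1.0]], 'R': [[-0.6023, 0.7983, -0.0064], [0.6448, 0.4817, -0.5934], [-0.4706, -0.3615, -0.8049]], 't': [0.2407, -0.3213, 1.4115]}
side {'camera_matrix': [[409.7002, 0.0, 279.2387], [0.0, 409.7002, 216.1125], [0.0, 0.0, 1.0]], 'R': [[0.9123, -0.4096, 0.0016], [-0.265, -0.5932, -0.7602], [0.3123, 0.693, -0.6497]], 't': [-0.4264, 0.2132, 0.7686]}
wrist {'camera_matrix': [[325.1923, 0.0, 282.0318], [0.0, 325.1923, 211.6922], [0.0, 0.0, 1.0]], 'T_tool_cam': [[0.0003, -0.9633, -0.2684, 0.0752], [1.0, 0.0003, 0.0001, -0.0007], [-0.0, -0.2684, 0.9633, -0.1701], [0.0, 0.0, 0.0, 1.0]]}
```

View pics/scene0.png

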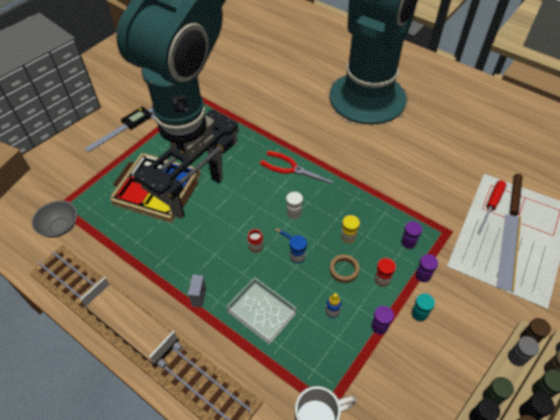

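View pics/side0.png

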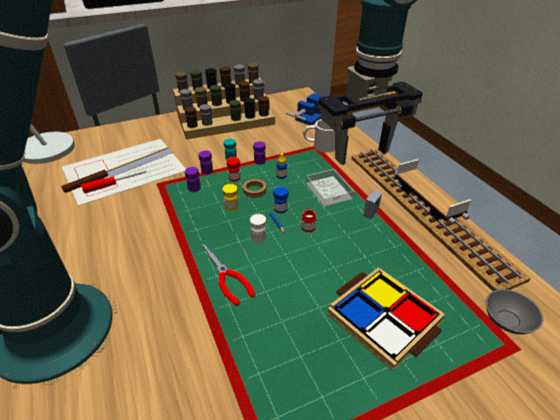

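View pics/wrist0.png

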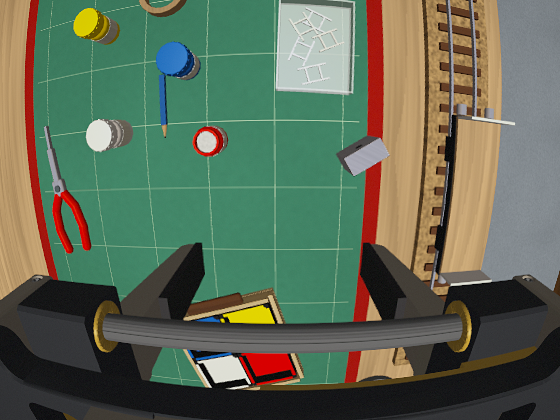

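The scene camera has the caddy at the left (155,180), partly under the gripper. The white jar is at (294,203), yellow at (350,227), blue at (298,247) and red at (385,270). The empty jar is at (255,240) and the glue at (334,302). Purple and turquoise decoys stand around red. The side view shows the cups clearly: blue (360,310), yellow (385,290), red (412,315) and white (390,335). Next I'll measure them.

```bash
cat > h.py <<'E'
from workcell import r
import cv2,numpy as np
from scipy.optimize import least_squares
from scipy.spatial.transform import Rotation as Ro
def snap(n,png=None):
    o=r.get_obs(); im=r.get_image(n); im["n"]=n
    if png: cv2.imwrite(f"pics/{png}.png",im["pixels"][:,:,::-1])
    if n=="wrist":
        T=np.eye(4);T[:3,:3]=Ro.from_quat(o["tool_rot"]).as_matrix();T[:3,3]=o["tool_pos"]
        W=np.linalg.inv(T@im["T_tool_cam"]);im["R"]=W[:3,:3];im["t"]=W[:3,3]
    return im
def proj(im,X):
    c=np.atleast_2d(X)@im["R"].T+im["t"];K=im["camera_matrix"]
    if im["n"]=="wrist":
        rr=np.hypot(c[:,0],c[:,1]);th=np.arctan2(rr,c[:,2]);c=c[:,:2]*(th/rr)[:,None]
    else: c=c[:,:2]/c[:,2:]
    return c*[K[0,0],K[1,1]]+K[:2,2]
A=np.linspace(0,2*np.pi,40)
def cyl(x,y,prof=((0,.017),(.04,.017),(.044,.018),(.06,.018))):
    return np.vstack([np.c_[x+q*np.cos(A),y+q*np.sin(A),0*A+z] for z,q in prof])
def ext(p):
    lo,hi=p.min(0),p.max(0);return np.r_[(lo+hi)/2,hi-lo]
PROF={"empty_jar":((0,.017),(.046,.017)),"glue":((0,.015),(.045,.015),(.074,.002))}
def fit(obs,name,x0=(.5,.2)):
    kw={"prof":PROF[name]} if name in PROF else {}
    f=lambda v:np.concatenate([(ext(proj(im,cyl(*v,**kw)))-e)[:2] for im,e in obs])
    s=least_squares(f,x0,loss="soft_l1");return s.x,s.fun
E
python3 - <<'E'
from h import *
for n in["scene","side","wrist"]:
    im=snap(n)
    for t in["jar_red","jar_yellow","jar_blue","jar_white","empty_jar","glue","cup_red","cup_yellow","cup_blue","cup_white"]:
        for d in r.trace(t,n):
            m=d["pixels"];print(n,t,round(d["p"],2),np.round(d["extent"],1).tolist(),m.sum(),im["pixels"][m].mean(0).astype(int))
E
```

```text
scene jar_red 0.59 [427.8, 268.9, 17.2, 29.8] 425 [77 37 95]
scene jar_red 0.59 [413.4, 233.3, 18.2, 27.6] 414 [71 39 93]
scene jar_red 0.58 [381.5, 320.6, 17.7, 25.0] 429 [ 81  40 103]
scene jar_red 0.56 [423.4, 306.0, 22.9, 28.7] 520 [ 39 111 102]
scene jar_yellow 0.59 [350.3, 227.9, 16.0, 28.1] 384 [145 134  38]
scene jar_blue 0.73 [297.8, 250.6, 19.6, 26.3] 401 [ 38  70 114]
scene jar_white 0.56 [292.9, 207.4, 16.3, 32.1] 386 [138 142 133]
scene jar_white 0.28 [179.3, 178.1, 26.6, 31.4] 153 [28 51 93]
scene empty_jar 0.77 [254.4, 240.3, 19.4, 24.2] 318 [112  78  69]
scene glue 0.75 [334.6, 304.0, 17.3, 27.3] 318 [82 88 69]
scene cup_red 0.71 [132.7, 191.2, 30.8, 30.6] 580 [151  33  23]
scene cup_yellow 0.57 [157.4, 204.9, 27.2, 20.5] 329 [160 146  32]
scene cup_white 0.54 [132.9, 192.2, 33.4, 33.7] 600 [149  33  24]
scene cup_white 0.45 [151.2, 166.7, 36.4, 18.3] 158 [108 109 102]
side jar_red 0.83 [193.3, 181.5, 18.2, 25.8] 299 [64 23 83]
side jar_red 0.74 [258.1, 152.7, 10.1, 24.3] 294 [72 34 81]
side jar_red 0.66 [234.2, 169.1, 16.5, 20.3] 301 [126  32  25]
side jar_red 0.66 [
[... 630 characters left out ...]
5 [391.0, 334.2, 54.6, 49.2] 1472 [176 175 165]
wrist jar_red 0.58 [177.3, 59.8, 40.6, 39.5] 1252 [ 46  99 155]
wrist jar_yellow 0.74 [96.4, 23.5, 47.6, 36.0] 1172 [154 140  18]
wrist jar_blue 0.7 [176.8, 61.1, 42.1, 40.9] 1251 [ 46  99 155]
wrist jar_white 0.65 [108.6, 134.0, 44.8, 32.4] 1214 [169 168 159]
wrist empty_jar 0.57 [210.9, 139.3, 38.7, 32.4] 917 [171 109  99]
wrist cup_red 0.56 [266.8, 368.4, 61.9, 31.7] 1424 [155   7   5]
wrist cup_yellow 0.87 [249.6, 312.0, 60.9, 23.7] 853 [181 169   6]
wrist cup_blue 0.87 [211.4, 337.7, 49.0, 48.2] 384 [21 55 93]
wrist cup_blue 0.3 [265.0, 368.6, 59.2, 31.4] 1468 [154   9   7]
wrist cup_white 0.55 [223.0, 372.8, 57.8, 38.3] 1405 [159 159 152]
```

Run:
```python
from h import *
S,D,W=snap("scene"),snap("side"),snap("wrist")
def get(t,im,rgb=None):
    L=r.trace(t,im["n"])
    L=[d for d in L if rgb is None or np.abs(im["pixels"][d["pixels"]].mean(0)-rgb).max()<50]
    return L[0] if L else None
for t in["jar_yellow","jar_blue","jar_white","empty_jar","glue"]:
    obs=[(im,np.array(d["extent"])) for im in(S,D,W) if (d:=get(t,im))]
    x,f=fit(obs,t);print(t,x.round(4),f.round(1))
# red + decoys : red scene lid centre
sub=S["pixels"][250:290,370:400].astype(int);m=(sub[...,0]>110)&(sub[...,1]<70);v,u=np.nonzero(m)
print("red mask scene",u.min()+370,u.max()+370,v.min()+250,v.max()+250)
d=[d for d in r.trace("jar_red","side") if D["pixels"][d["pixels"]].mean(0)[0]>110][0]
x,f=fit([(D,np.array(d["extent"])),(S,np.array([385,271.5,0,0]))],"jar_red");print("red",x.round(4),f.round(1))
for d in r.trace("jar_red","side"):
    print("side dec",fit([(D,np.array(d["extent"]))],"j")[0].round(3))
for d in r.trace("jar_red","scene"):
    print("scene dec",fit([(S,np.array(d["extent"]))],"j")[0].round(3))
def plane(im,uv,z):
    return least_squares(lambda v:(proj(im,[*v,z])-uv)[0],[.6,0]).x
C={}
for t in["red","yellow","blue","white"]:
    for im in (D,W):
        d=get("cup_"+t,im); 
        if d is None: continue
        v,u=np.nonzero(d["pixels"]);c=plane(im,[u.mean(),v.mean()],.010);print("cup",t,im["n"],c.round(4));C[t,im["n"]]=c
```

```text
jar_yellow [0.4266 0.2088] [ 0.4  0.5 -0.8  0.7  0.5  0.3]
jar_blue [0.5339 0.1487] [-1.7 -0.8 -3.4  1.3  0.5 -0.7]
jar_white [0.4448 0.0717] [-1.6  0.8 -1.8 -0.4 -0.1  0.1]
empty_jar [0.5702 0.0577] [-0.6 -0.4  0.4 -1.7 -0.3 -0.1]
glue [0.597  0.2798] [-0.8  0.1 -1.1 -0.8]
red mask scene 378 395 258 277
red [0.4732 0.3232] [-4.4 -1.2 -1.2  0.3]
side dec [0.482 0.313]
side dec [0.418 0.379]
side dec [0.505 0.428]
scene dec [0.474 0.325]
scene dec [0.572 0.375]
scene dec [0.496 0.428]
scene dec [0.358 0.327]
scene dec [0.412 0.389]
cup red side [ 0.6374 -0.2508]
cup yellow side [ 0.6167 -0.1812]
cup yellow wrist [ 0.6064 -0.1755]
cup blue side [ 0.5459 -0.2033]
cup blue wrist [ 0.5393 -0.2266]
cup white side [ 0.5677 -0.2731]
cup white wrist [ 0.5582 -0.2877]
```

Emit:
apply_moves([
  [1, [-0.05, -0.01, 0], 0],
  [1, [-0.11, -0.02, 0], 0],
  [1, [-0.17, -0.04, 0], 0],
  [1, [-0.22, -0.05, 0], 0],
  [1, [-0.25, -0.06, 0], 0],
  [1, [-0.26, -0.06, 0], 0],
  [1, [-0.26, -0.06, 0], 0],
  [1, [-0.26, -0.06, 0], 0],
])

```text
time: 4.25
tool_pos: [0.5909, -0.2577, 0.2145]
tool_rot: [0.706, 0.708, 0.0, -0.0]
wrist_force: [0.3, -0.1, -0.1]
opening: 0.0918
finger_force: 0.0
```

```bash
cat > cup.py <<'E'
from h import *
W=snap("wrist","caddy1")
print(r.get_obs()["tool_pos"],r.get_obs()["time"])
def plane(im,uv,z):
    return least_squares(lambda v:(proj(im,[*v,z])-uv)[0],[.6,-.2]).x
C={}
for t in["red","yellow","blue","white"]:
    for d in r.trace("cup_"+t,"wrist")[:2]:
        v,u=np.nonzero(d["pixels"]);c=plane(W,[u.mean(),v.mean()],.012)
        print(t,round(d["p"],2),c.round(4),W["pixels"][d["pixels"]].mean(0).astype(int),np.round(d["extent"]))
E
python3 cup.py
```

```text
[ 0.59086628 -0.25772961  0.21450428] 4.3
red 0.61 [ 0.6286 -0.2569] [194  28   7] [315. 188.  73.  72.]
yellow 0.74 [ 0.6069 -0.1887] [200 202   7] [298. 131.  73.  76.]
blue 0.57 [ 0.5388 -0.2103] [ 55 115 178] [238. 150.  76.  74.]
white 0.8 [ 0.5599 -0.2776] [188 189 188] [256. 206.  70.  76.]
```

View pics/caddy1.png

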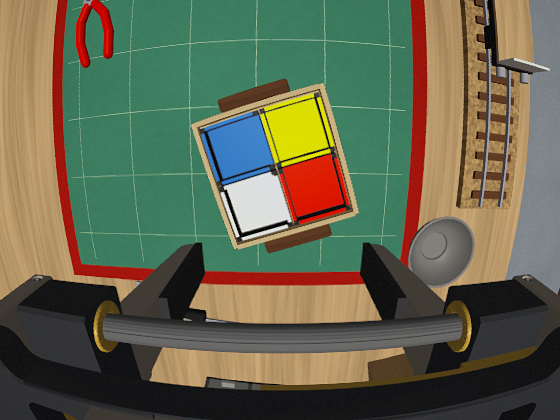

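The wrist view shows all four cups: blue (238,150), yellow (298,131), red (315,188) and white (256,206). The caddy is yawed about 17.6°, centred at (0.584,-0.232). Next I look at the jars from above.

Emit:
apply_moves([
  [1, [0.05, -0.01, 0], 0],
  [1, [0.11, -0.03, 0], 0],
  [1, [0.17, -0.05, 0], 0],
  [1, [0.23, -0.07, 0], 0],
  [1, [0.29, -0.08, 0], 0],
  [1, [0.35, -0.1, 0], 0],
  [1, [0.39, -0.11, 0], 0],
  [1, [0.4, -0.11, 0], 0],
  [1, [0.4, -0.11, 0], 0],
  [1, [0.4, -0.11, 0], 0],
])

```text
time: 5.75
tool_pos: [0.4806, 0.1382, 0.2145]
tool_rot: [0.708, 0.706, -0.0, 0.0]
wrist_force: [0.5, -0.3, -0.7]
opening: 0.0917
finger_force: 0.0
```

```bash
cat > jars.py <<'E'
from h import *
import sys
W=snap("wrist",sys.argv[1])
print(r.get_obs()["tool_pos"],r.get_obs()["time"])
for t in["jar_red","jar_yellow","jar_blue","jar_white","empty_jar","glue"]:
    for d in r.trace(t,"wrist"):
        x,f=fit([(W,np.array(d["extent"]))],t)
        print(t,round(d["p"],2),x.round(4),W["pixels"][d["pixels"]].mean(0).astype(int),np.round(d["extent"]),(ext(proj(W,cyl(*x)))-d["extent"])[2:].round(1))
E
python3 jars.py jars1
```

```text
[0.48054837 0.13817003 0.21449991] 5.8
jar_red 0.8 [0.3569 0.3242] [106  54 125] [170.  30.  46.  41.] [-0.   0.8]
jar_red 0.79 [0.5638 0.349 ] [51 21 62] [359.   6.  24.   8.] [18.3 37.1]
jar_red 0.68 [0.4743 0.3244] [183  37  18] [276.  23.  37.  42.] [-0.4  2.8]
jar_yellow 0.89 [0.4239 0.2088] [206 205   9] [228. 129.  42.  36.] [-1.  -0.8]
jar_blue 0.66 [0.5353 0.1483] [ 50 111 173] [334. 184.  38.  41.] [ 1.  -0.2]
jar_white 0.69 [0.444  0.0712] [180 181 173] [250. 249.  32.  44.] [2.1 2.8]
empty_jar 0.93 [0.5645 0.0596] [147  81  73] [352. 254.  25.  36.] [13.3  9.8]
glue 0.61 [0.5972 0.2786] [ 93 102  66] [386.  69.  35.  30.] [11.2  8.6]
glue 0.46 [0.4432 0.0688] [184 183 176] [251. 248.  33.  43.] [1. 4.]
```

View pics/jars1.png

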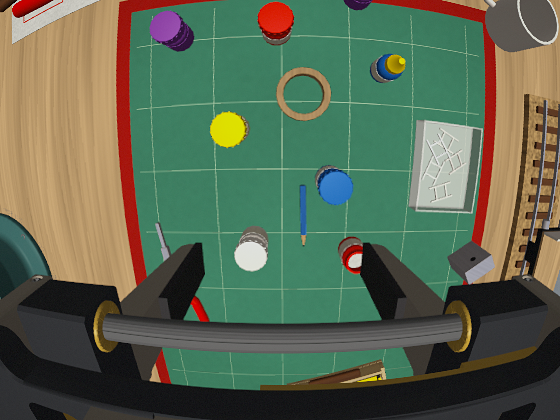

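From above: yellow jar (228,129), blue (334,184), white (250,249) and red (276,20), with the ring and pencil out of the way. The fits agree with the other cameras. Taking white first.

Emit:
apply_moves([
  [0.75, [-0.04, -0.02, 0.03], 0],
  [0.75, [-0.067, -0.036, 0.06], 0],
  [0.75, [-0.067, -0.036, 0.09], 0],
  [0.75, [-0.067, -0.036, 0.12], 0],
  [0.75, [-0.067, -0.036, 0.14], 0],
  [0.75, [-0.067, -0.036, 0.16], 0],
  [0.75, [-0.067, -0.036, 0.175], 0],
  [0.75, [-0.067, -0.036, 0.181], 0],
  [0.75, [-0.067, -0.036, 0.181], 0],
  [0.75, [-0.067, -0.036, 0.181], 0],
], newtons=20)

```text
time: 7.35
tool_pos: [0.4445, 0.0731, 0.0341]
tool_rot: [0.707, 0.707, 0.0, 0.0]
wrist_force: [-0.2, -0.6, 0.5]
opening: 0.0689
finger_force: 0.0
```

Emit:
apply_moves([
  [0.3, [0, 0, 0], 0],
  [0.3, [0, 0, 0], 0],
  [0.3, [0, 0, 0], 0],
  [0.3, [0, 0, 0], 0],
  [0.3, [0, 0, 0], 0],
  [0.3, [0, 0, 0], 0],
])

```text
time: 8.1
tool_pos: [0.4441, 0.073, 0.0336]
tool_rot: [0.707, 0.707, 0.0, 0.0]
wrist_force: [0.7, -0.6, 1.9]
opening: 0.0352
finger_force: 20.0
```

Emit:
apply_moves([
  [0.3, [0, 0, -0.02], 0],
  [0.3, [0, 0, -0.05], 0],
  [0.3, [0, 0, -0.08], 0],
  [0.3, [-0.02, 0.007, -0.1], 0],
  [0.3, [-0.06, 0.02, -0.1], 0],
  [0.3, [-0.11, 0.037, -0.1], 0],
  [0.3, [-0.16, 0.054, -0.1], 0],
  [0.3, [-0.21, 0.07, -0.1], 0],
  [0.3, [-0.26, 0.087, -0.1], 0],
  [0.3, [-0.31, 0.104, -0.1], 0],
  [0.3, [-0.34, 0.114, -0.1], 0],
  [0.3, [-0.349, 0.117, -0.1], 0],
  [0.3, [-0.349, 0.117, -0.1], 0],
  [0.3, [-0.349, 0.117, -0.1], 0],
])

```text
time: 9.85
tool_pos: [0.5609, -0.2739, 0.1335]
tool_rot: [0.706, 0.708, 0.0, -0.001]
wrist_force: [0.1, 0.9, -0.4]
opening: 0.0353
finger_force: 20.0
```

Run:
```python
from h import *
W=snap("wrist","carry1")
print(r.get_obs())
for c in[(.5609,-.2764)]:
    print(proj(W,[[*c,.010],[*c,.026]]))
```

```text
{'time': 9.9, 'qpos': array([ 0.37850464,  0.51224589,  0.03030003,  1.73686022, -0.02003524,
        0.89342675,  0.41972874]), 'dq': array([ 0.0015931 , -0.00142329,  0.0046617 , -0.00544678,  0.00119127,
        0.00113279,  0.00195819]), 'effort': array([ 3.32610402e-01, -5.17817330e+01,  7.38792289e-01, -2.18320799e+01,
       -2.89223087e-02,  4.45588643e-02, -3.38832237e-03]), 'tool_pos': array([ 0.56098262, -0.27400245,  0.13361113]), 'tool_rot': array([ 7.06313082e-01,  7.07899414e-01,  2.34356752e-04, -4.41139533e-04]), 'wrist_force': array([-0.34175518,  0.34196403, -0.08325618]), 'wrist_torque': array([-0.00957558,  0.03793587, -0.01166928]), 'finger_force': 19.999932646751404, 'opening': 0.03525935515704503}
[[282.85296353 207.6239067 ]
 [282.88833303 212.22888718]]
```

View pics/carry1.png

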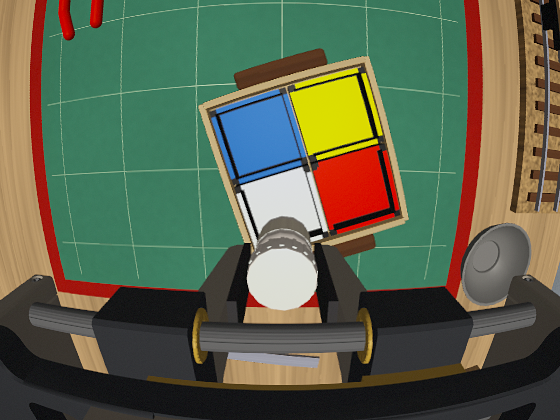

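White is held upright, and the white cup's centre at about (283,206) matches the prediction. I'll lower it and release.

Emit:
apply_moves([
  [0.3, [-0.002, 0, 0.03], 0],
  [0.3, [-0.002, 0, 0.055], 0],
  [0.3, [-0.002, 0, 0.07], 0],
  [0.3, [-0.002, 0, 0.08], 0],
  [0.3, [-0.002, 0, 0.086], 0],
  [0.3, [-0.002, 0, 0.09], 0],
  [0.3, [-0.002, 0, 0.09], 0],
  [0.3, [-0.002, 0, 0.09], 0],
])

```text
time: 10.9
tool_pos: [0.5612, -0.2782, 0.044]
tool_rot: [0.707, 0.707, 0.0, 0.0]
wrist_force: [-0.5, 0.1, -0.7]
opening: 0.035
finger_force: 20.0
```

Emit:
apply_moves([
  [0.5, [0, 0, 0], 0],
  [0.5, [0, 0, 0], 0],
  [0.5, [0, 0, 0], 0],
  [0.5, [0, 0, -0.02], 0],
  [0.5, [0, 0, -0.05], 0],
  [0.5, [0, 0, -0.09], 0],
  [0.5, [0, 0, -0.13], 0],
  [0.6, [0, 0, -0.13], 0],
])

```text
time: 11.9
tool_pos: [0.5634, -0.2792, 0.1789]
tool_rot: [0.707, 0.707, 0.002, 0.004]
wrist_force: [0.0, -0.7, 0.8]
opening: 0.0536
finger_force: 0.0
```

Emit:
apply_moves([
  [0.75, [0.05, -0.003, 0], 0],
  [0.75, [0.11, -0.006, 0], 0],
  [0.75, [0.17, -0.01, 0], 0],
  [0.75, [0.23, -0.014, 0], 0],
  [0.75, [0.29, -0.018, 0], 0],
  [0.75, [0.35, -0.021, 0], 0],
  [0.75, [0.4, -0.024, 0], 0],
  [0.75, [0.426, -0.026, 0], 0],
  [0.75, [0.426, -0.026, 0.03], 0],
  [0.75, [0.426, -0.026, 0.06], 0],
  [0.75, [0.426, -0.026, 0.09], 0],
  [0.75, [0.426, -0.026, 0.12], 0],
  [0.75, [0.426, -0.026, 0.135], 0],
  [0.75, [0.426, -0.026, 0.14], 0],
  [0.75, [0.426, -0.026, 0.14], 0],
  [0.75, [0.426, -0.026, 0.14], 0],
])

```text
time: 13.9
tool_pos: [0.5357, 0.1482, 0.0346]
tool_rot: [0.707, 0.707, 0.001, 0.0]
wrist_force: [-0.8, 0.3, -0.0]
opening: 0.0692
finger_force: 0.0
```

Emit:
apply_moves([
  [0.3, [0, 0, 0], 0],
  [0.3, [0, 0, 0], 0],
  [0.3, [0, 0, 0], 0],
  [0.3, [0, 0, 0], 0],
  [0.3, [0, 0, 0], 0],
  [0.3, [0, 0, 0], 0],
])

```text
time: 14.65
tool_pos: [0.5351, 0.148, 0.0337]
tool_rot: [0.707, 0.707, 0.0, 0.0]
wrist_force: [0.8, -0.2, 0.9]
opening: 0.0351
finger_force: 20.0
```

Emit:
apply_moves([
  [0.3, [0, 0, -0.02], 0],
  [0.3, [0, 0, -0.05], 0],
  [0.3, [0, 0, -0.08], 0],
  [0.3, [-0.02, 0, -0.1], 0],
  [0.3, [-0.06, 0.001, -0.1], 0],
  [0.3, [-0.11, 0.002, -0.1], 0],
  [0.3, [-0.16, 0.002, -0.1], 0],
  [0.3, [-0.21, 0.003, -0.1], 0],
  [0.3, [-0.26, 0.004, -0.1], 0],
  [0.3, [-0.31, 0.005, -0.1], 0],
  [0.3, [-0.345, 0.005, -0.1], 0],
  [0.3, [-0.357, 0.005, -0.1], 0],
  [0.3, [-0.357, 0.005, -0.1], 0],
  [0.3, [-0.357, 0.005, -0.08], 0],
  [0.3, [-0.357, 0.005, -0.055], 0],
  [0.3, [-0.357, 0.005, -0.035], 0],
  [0.3, [-0.357, 0.005, -0.02], 0],
  [0.3, [-0.357, 0.005, -0.01], 0],
  [0.3, [-0.357, 0.005, -0.01], 0],
  [0.3, [-0.357, 0.005, -0.01], 0],
])

```text
time: 17.15
tool_pos: [0.5402, -0.2088, 0.0438]
tool_rot: [0.707, 0.707, 0.0, 0.0]
wrist_force: [0.9, -0.4, -1.3]
opening: 0.0355
finger_force: 20.0
```

Emit:
apply_moves([
  [0.5, [0, 0, 0], 0],
  [0.5, [0, 0, 0], 0],
  [0.5, [0, 0, 0], 0],
  [0.5, [0, 0, -0.02], 0],
  [0.5, [0, 0, -0.05], 0],
  [0.5, [0, 0, -0.09], 0],
  [0.5, [0, 0, -0.13], 0],
  [0.6, [0, 0, -0.13], 0],
])

```text
time: 18.15
tool_pos: [0.5421, -0.2098, 0.1771]
tool_rot: [0.707, 0.707, 0.002, 0.003]
wrist_force: [-0.0, -0.5, -0.2]
opening: 0.0534
finger_force: 0.0
```

Emit:
apply_moves([
  [0.75, [0.05, -0.014, 0], 0],
  [0.75, [0.11, -0.03, 0], 0],
  [0.75, [0.17, -0.047, 0], 0],
  [0.75, [0.23, -0.064, 0], 0],
  [0.75, [0.29, -0.08, 0], 0],
  [0.75, [0.35, -0.097, 0], 0],
  [0.75, [0.4, -0.111, 0], 0],
  [0.75, [0.418, -0.116, 0], 0],
  [0.75, [0.418, -0.116, 0.03], 0],
  [0.75, [0.418, -0.116, 0.06], 0],
  [0.75, [0.418, -0.116, 0.09], 0],
  [0.75, [0.418, -0.116, 0.12], 0],
  [0.75, [0.418, -0.116, 0.135], 0],
  [0.75, [0.418, -0.116, 0.14], 0],
  [0.75, [0.418, -0.116, 0.14], 0],
  [0.75, [0.418, -0.116, 0.14], 0],
])

```text
time: 20.15
tool_pos: [0.4247, 0.2093, 0.0344]
tool_rot: [0.707, 0.707, 0.001, 0.0]
wrist_force: [0.4, 0.5, 0.2]
opening: 0.0687
finger_force: 0.0
```

Emit:
apply_moves([
  [0.3, [0, 0, 0], 0],
  [0.3, [0, 0, 0], 0],
  [0.3, [0, 0, 0], 0],
  [0.3, [0, 0, 0], 0],
  [0.3, [0, 0, 0], 0],
  [0.3, [0, 0, 0], 0],
])

```text
time: 20.9
tool_pos: [0.4242, 0.209, 0.0337]
tool_rot: [0.707, 0.707, 0.0, 0.0]
wrist_force: [0.5, 0.3, 2.4]
opening: 0.0353
finger_force: 20.0
```

Emit:
apply_moves([
  [0.3, [0, 0, -0.02], 0],
  [0.3, [0, 0, -0.05], 0],
  [0.3, [0, 0, -0.08], 0],
  [0.3, [-0.02, 0.009, -0.1], 0],
  [0.3, [-0.06, 0.028, -0.1], 0],
  [0.3, [-0.105, 0.048, -0.1], 0],
  [0.3, [-0.15, 0.069, -0.1], 0],
  [0.3, [-0.195, 0.089, -0.1], 0],
  [0.3, [-0.24, 0.11, -0.1], 0],
  [0.3, [-0.285, 0.131, -0.1], 0],
  [0.3, [-0.33, 0.151, -0.1], 0],
  [0.3, [-0.37, 0.17, -0.1], 0],
  [0.3, [-0.39, 0.179, -0.1], 0],
  [0.3, [-0.397, 0.182, -0.1], 0],
  [0.3, [-0.397, 0.182, -0.1], 0],
])

```text
time: 22.78
tool_pos: [0.6057, -0.1867, 0.1333]
tool_rot: [0.707, 0.707, 0.0, -0.001]
wrist_force: [-0.2, -0.9, -0.1]
opening: 0.0355
finger_force: 20.0
```

Emit:
apply_moves([
  [0.3, [0, 0, 0.02], 0],
  [0.3, [0, 0, 0.045], 0],
  [0.3, [0, 0, 0.065], 0],
  [0.3, [0, 0, 0.08], 0],
  [0.3, [0, 0, 0.09], 0],
  [0.3, [0, 0, 0.09], 0],
  [0.3, [0, 0, 0.09], 0],
])

```text
time: 23.65
tool_pos: [0.6061, -0.1881, 0.0438]
tool_rot: [0.707, 0.707, 0.0, 0.0]
wrist_force: [-0.5, -0.0, -0.5]
opening: 0.0358
finger_force: 20.0
```

Emit:
apply_moves([
  [0.5, [0, 0, 0], 0],
  [0.5, [0, 0, 0], 0],
  [0.5, [0, 0, 0], 0],
  [0.5, [0, 0, -0.02], 0],
  [0.5, [0, 0, -0.05], 0],
  [0.5, [0, 0, -0.09], 0],
  [0.5, [0, 0, -0.13], 0],
  [0.6, [0, 0, -0.13], 0],
])

```text
time: 24.65
tool_pos: [0.6086, -0.1887, 0.179]
tool_rot: [0.707, 0.707, 0.002, 0.004]
wrist_force: [-0.1, -0.0, 0.4]
opening: 0.0535
finger_force: 0.0
```

Emit:
apply_moves([
  [0.75, [0.05, -0.013, 0], 0],
  [0.75, [0.11, -0.028, 0], 0],
  [0.75, [0.17, -0.044, 0], 0],
  [0.75, [0.23, -0.06, 0], 0],
  [0.75, [0.29, -0.075, 0], 0],
  [0.75, [0.35, -0.09, 0], 0],
  [0.75, [0.39, -0.1, 0], 0],
  [0.75, [0.42, -0.12, 0], 0],
  [0.75, [0.43, -0.132, 0], 0],
  [0.75, [0.43, -0.132, 0], 0],
  [0.75, [0.43, -0.132, 0], 0],
])

```text
time: 26.02
tool_pos: [0.475, 0.2402, 0.1736]
tool_rot: [0.708, 0.706, -0.0, 0.0]
wrist_force: [-0.8, -0.2, -0.7]
opening: 0.069
finger_force: 0.0
```

```bash
python3 jars.py jars2
```

```text
[0.47506334 0.2402176  0.1735745 ] 26.075
jar_red 0.98 [0.4985 0.4161] [  7 150 141] [309.  20.  46.  40.] [-4.4 10.9]
jar_red 0.96 [0.4753 0.3242] [233  47  26] [283. 113.  40.  45.] [ 2.  -4.3]
jar_red 0.89 [0.3562 0.3222] [127  63 147] [161. 121.  50.  38.] [2.8 1.3]
jar_red 0.77 [0.5703 0.3722] [131  67 150] [382.  67.  48.  39.] [3.2 4.7]
jar_red 0.76 [0.4135 0.3873] [137  73 155] [216.  50.  47.  44.] [0.3 3.1]
jar_white 0.17 [0.5721 0.041 ] [143  38  31] [361. 355.  25.  12.] [11.4 38.5]
empty_jar 0.78 [0.5753 0.0345] [139  26  20] [361. 354.  25.   9.] [10.8 41. ]
glue 0.96 [0.6001 0.2809] [105 112  70] [404. 161.  42.  34.] [10.7  7.8]
```

View pics/jars2.png

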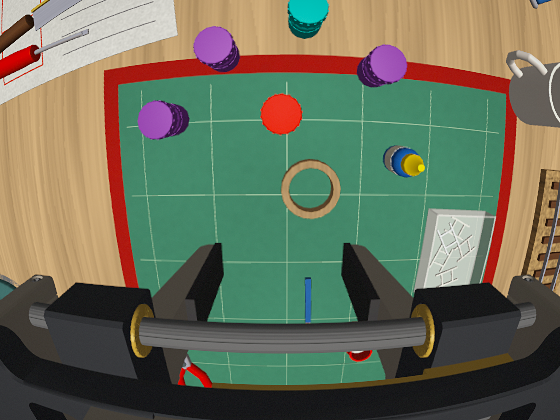

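Red's lid is at (281,113), which gives (0.475,0.324). Both finger paths are clear of the purple jars.

Emit:
apply_moves([
  [0.75, [0.04, 0.001, 0], 0],
  [0.75, [0.083, 0.001, 0], 0],
  [0.75, [0.083, 0.001, 0.03], 0],
  [0.75, [0.083, 0.001, 0.06], 0],
  [0.75, [0.083, 0.001, 0.09], 0],
  [0.75, [0.083, 0.001, 0.12], 0],
  [0.75, [0.083, 0.001, 0.135], 0],
  [0.75, [0.083, 0.001, 0.14], 0],
  [0.75, [0.083, 0.001, 0.14], 0],
  [0.75, [0.083, 0.001, 0.14], 0],
])

```text
time: 27.62
tool_pos: [0.4757, 0.3254, 0.0346]
tool_rot: [0.707, 0.707, 0.001, 0.0]
wrist_force: [0.5, 0.2, 0.1]
opening: 0.0693
finger_force: 0.0
```

Emit:
apply_moves([
  [0.3, [0, 0, 0], 0],
  [0.3, [0, 0, 0], 0],
  [0.3, [0, 0, 0], 0],
  [0.3, [0, 0, 0], 0],
  [0.3, [0, 0, 0], 0],
  [0.3, [0, 0, 0], 0],
])

```text
time: 28.38
tool_pos: [0.4751, 0.325, 0.0336]
tool_rot: [0.707, 0.707, 0.0, 0.0]
wrist_force: [-0.6, -0.0, 1.1]
opening: 0.0355
finger_force: 20.0
```

Emit:
apply_moves([
  [0.3, [0, 0, -0.02], 0],
  [0.3, [0, 0, -0.05], 0],
  [0.3, [0, 0, -0.08], 0],
  [0.3, [-0.02, 0.005, -0.1], 0],
  [0.3, [-0.06, 0.016, -0.105], 0],
  [0.3, [-0.11, 0.029, -0.105], 0],
  [0.3, [-0.16, 0.042, -0.105], 0],
  [0.3, [-0.21, 0.055, -0.105], 0],
  [0.3, [-0.26, 0.069, -0.105], 0],
  [0.3, [-0.31, 0.082, -0.105], 0],
  [0.3, [-0.36, 0.095, -0.105], 0],
  [0.3, [-0.41, 0.108, -0.105], 0],
  [0.3, [-0.46, 0.121, -0.105], 0],
  [0.3, [-0.51, 0.135, -0.105], 0],
  [0.3, [-0.55, 0.145, -0.105], 0],
  [0.3, [-0.575, 0.152, -0.105], 0],
  [0.3, [-0.58, 0.153, -0.105], 0],
  [0.3, [-0.58, 0.153, -0.105], 0],
  [0.3, [-0.58, 0.153, -0.105], 0],
])

```text
time: 30.75
tool_pos: [0.6281, -0.253, 0.1389]
tool_rot: [0.706, 0.708, 0.0, -0.0]
wrist_force: [0.2, 0.6, 0.7]
opening: 0.0357
finger_force: 20.0
```

```bash
python3 jars.py carry4; python3 -c "
from h import *
W=snap('wrist');print(proj(W,[[.6277,-.2552,.02]]))"
```

```text
[ 0.62816266 -0.25313479  0.13895039] 30.8
jar_red 0.9 [ 0.6283 -0.3035] [185  18  13] [283. 264.  73.  96.] [-31.2 -35.8]
jar_yellow 0.66 [ 0.6049 -0.1868] [226 226   0] [253. 135.  49.  47.] [-2.2 -0. ]
jar_blue 0.68 [ 0.535  -0.2095] [ 46 106 167] [176. 164.  56.  52.] [ 1.8 -5. ]
jar_white 0.62 [ 0.5595 -0.283 ] [188 187 179] [207. 243.  49.  57.] [1.5 0.4]
[[282.45990798 206.68691894]]
```

View pics/carry4.png

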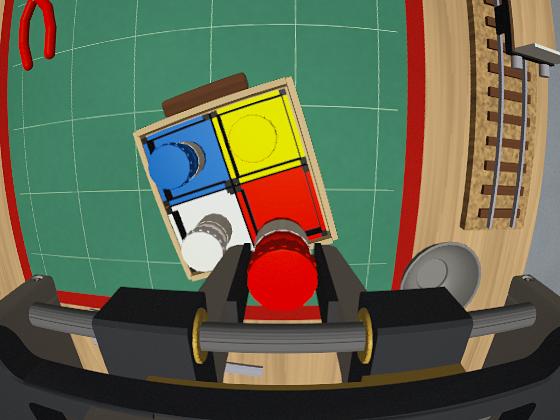

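White, blue and yellow stand in their cups, and red hangs over the red cup, whose centre is at about (282,207). Lowering it.

Emit:
apply_moves([
  [0.3, [0, 0, 0.025], 0],
  [0.3, [0, 0, 0.05], 0],
  [0.3, [0, 0, 0.07], 0],
  [0.3, [0, 0, 0.085], 0],
  [0.3, [0, 0, 0.095], 0],
  [0.3, [0, 0, 0.095], 0],
  [0.3, [0, 0, 0.095], 0],
])

```text
time: 32.02
tool_pos: [0.6284, -0.2552, 0.0439]
tool_rot: [0.707, 0.707, 0.0, 0.0]
wrist_force: [-0.2, -0.8, -0.8]
opening: 0.0354
finger_force: 20.0
```

Emit:
apply_moves([
  [0.5, [0, 0, 0], 0],
  [0.5, [0, 0, 0], 0],
  [0.5, [0, 0, 0], 0],
  [0.5, [0, 0, -0.02], 0],
  [0.5, [0, 0, -0.05], 0],
  [0.5, [0, 0, -0.09], 0],
  [0.5, [0, 0, -0.13], 0],
  [0.6, [0.05, 0, -0.15], 0],
  [0.6, [0.1, 0, -0.15], 0],
  [0.6, [0.15, 0, -0.15], 0],
  [0.6, [0.2, 0, -0.15], 0],
  [0.6, [0.25, 0, -0.15], 0],
  [0.6, [0.25, 0, -0.15], 0],
  [0.6, [0.25, 0, -0.15], 0],
])

```text
time: 33.78
tool_pos: [0.6283, -0.0058, 0.1947]
tool_rot: [0.707, 0.707, 0.0, 0.001]
wrist_force: [-0.7, -0.1, 0.2]
opening: 0.0546
finger_force: 0.0
```

Run:
```python
from h import *
D=snap("side");S=snap("scene")
a=cv2.resize(D["pixels"][250:380,310:470],(640,520));b=cv2.resize(D["pixels"][120:260,170:360],(0,0),fx=2,fy=2)
cv2.imwrite("pics/end_caddy.png",a[:,:,::-1]);cv2.imwrite("pics/end_side.png",D["pixels"][:,:,::-1])
for t in["empty_jar","glue"]:
    obs=[(i,np.array(r.trace(t,i["n"])[0]["extent"])) for i in(D,S)]
    print(t,[o[1].round(1) for o in obs])
```

```text
empty_jar [array([307.9, 223.1,  13.1,  19.6]), array([253.8, 241.6,  18.3,  24.3])]
glue [array([282.4, 168.4,   8.2,  20.4]), array([333.3, 305.6,  15.8,  23.6])]
```

View pics/end_caddy.png

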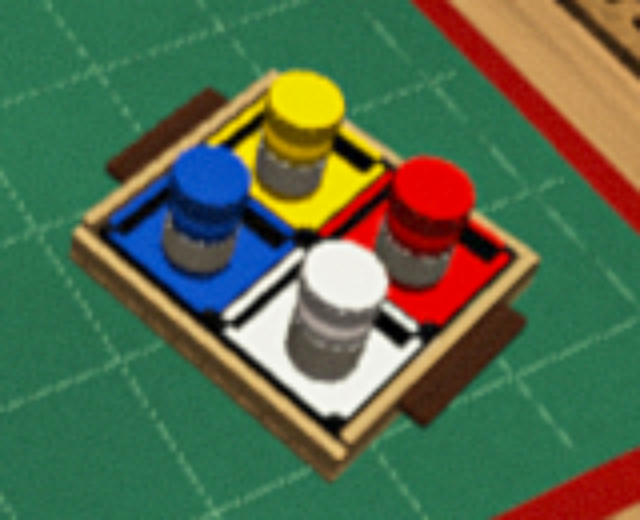

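View pics/end_side.png

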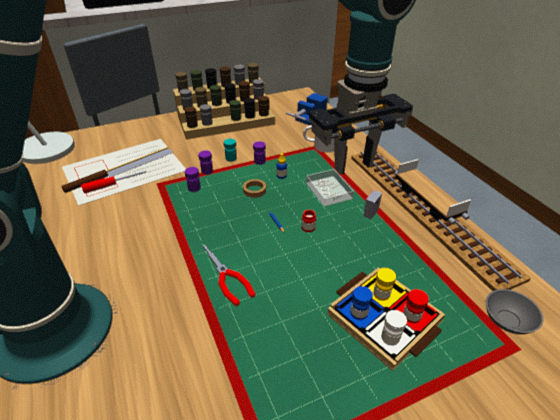

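All four jars stand upright in their own cups. The empty jar (308,222) and the glue (282,168) haven't moved, and the arm is clear of everything.

```bash
python3 -c "
from workcell import r
print(r.job_done())"
```

```text
the job is handed in; nothing more can be done
None
```

The job is handed in: the red, yellow, blue and white jars stand upright in their own cups and are let go, and the empty jar and glue bottle are still where they were (arm clear, about 34 s on the clock).

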